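Take a sterilised spatula from the instrument steriliser

TASK

Set the instrument steriliser to standby by swinging its lever upright, so that it stands straight up. Only then pull the spatula with the broad flat handle straight up out of its well and stand it, blade down, in the empty steel beaker: lower it in rather than dropping it. Leave the lever upright, the other two instruments in their wells, and the beaker and everything else standing where they are.

Things in the scene. Friction and masses are not known exactly. Their poses are not given: they have to be found in the camera images.
- steriliser: Instrument steriliser, fixed. Origin on the bench under its middle; x to its back, y to its left (seen from its front). White block 100 mm deep (x), 85 mm high, y -140 to +80 mm, with three round wells (20 mm wide, 82 deep) at x = 0, y = -100, -30, +40 mm, an instrument in each. Beside it a grey console, y +80 to +170 mm, 50 mm high, carries the lever.
- lever (a joint): Angle of the steriliser's lever: 0 = straight up (standby), positive = leaning back, to the steriliser's +x (towards full), negative = leaning to its front; stops at -0.8 and +0.8. It turns about the steriliser's y axis and stays where it is left, moved by about 1 N at the grip. It starts leaning back.
- lever_grip (a point): Centre of the lever's grip: a black cross bar, 16 mm in diameter and 40 mm long along the steriliser's y axis, on top of a flat steel arm 9 by 14 mm, 90 mm from the hinge.
- lever_hinge (a point): The lever's hinge axis, at the steriliser's x = 0, y = +130 mm, 55 mm above the bench (5 mm above the console).
- spatula: The spatula to take, 165 mm, 90 g, in any of the wells: handle a flat black bar 12 mm thick (its x), 30 wide (its y), 6 to 90 mm above the origin; broad sides roughly to front and back. Origin: centre of the underside of its round collar (32 mm wide, 6 thick) that rests on the block; z up. Below hang a 10 mm shank and flat blade (16 x 3 mm), to 75 mm under the origin, hidden in the well.
- spatula_tip (a point): The lower end of the spatula's blade, 75 mm below its origin.
- ball_tool: Instrument with a round handle 18 mm in diameter and a ball of 28 mm on top, 90 mm high above the block; leave it in its well. Origin: centre of the underside of its round collar (32 mm wide, 6 thick) that rests on the block; z up. Below hang a 10 mm shank and flat blade (16 x 3 mm), to 75 mm under the origin, hidden in the well.
- slim_tool: Instrument with a slim round tapered handle 12 to 18 mm in diameter, 60 mm high above the block; leave it in its well. Origin: centre of the underside of its round collar (32 mm wide, 6 thick) that rests on the block; z up. Below hang a 10 mm shank and flat blade (16 x 3 mm), to 75 mm under the origin, hidden in the well.
- beaker: Plain round steel beaker, empty and open, straight walls, 84 mm outside diameter, 3 mm wall, 90 mm high, inner floor 5 mm above the bench, 300 g, loose. Origin: centre of its underside.
- dish: Bystander: shallow round blue staining dish, 150 mm across the rim, 22 mm high.
- tube_rack: Bystander: white microtube rack, 80 x 170 x 40 mm, with small tube caps to 52 mm. Origin under its centre.
- pen: Bystander: black marker pen 136 mm long lying on the bench along its x axis.
- jar: Bystander: amber glass jar with a white lid, 64 mm across, 85 mm high.
- wash_bottle: Bystander: white plastic bottle with a blue cap, 68 mm across, 170 mm high.
Not all that is in view belongs to the job. Leave any turquoise look-alike of the spatula alone.

How it is judged:
By the outcome, as a careful person would: the job done as asked, in the order asked, and still so for the second after the job is handed in, with the robot touching nothing.
It also fails if it takes over 58 s, if anything falls off the work surface, if the arm or the gripper's body presses on something with over 40 N, if the wrist force passes 120 N, or if a joint passes its speed limit or range.

ROBOT

A 6-joint arm with a two-finger parallel gripper is mounted at the origin on the work surface. World frame = base frame: x ahead of the robot, y to its left, z up, the work surface at z = 0. Lengths are in m, angles in rad, forces in N, time in s.
With the tool pointing down it reaches from about 0.375 to 0.925 m from the base axis. Payload 5.7 kg.
Tool frame: the origin (TCP) lies at the very end of the fingers, on their centre line; the grasp point (between the pads) lies 19 mm behind it; z points along the fingers, y is the direction in which the jaws open and shut (so a half turn about z gives the same grasp; the last joint's range is limited). The gripper opens to 85 mm and grips with 20 to 120 N. Pads are 22 mm wide; open, the fingers measure 114 mm over their backs; the gripper's body (76 mm by 85 mm) begins 54 mm behind the grasp point. The pads swing forward as they close: fully open they stand 13 mm farther back than shut.
Start: joints at [-1.264, 0.359, 1.51, -0, 1.272, -0.115], TCP at [0.246, -0.547, 0.231] pointing down, gripper open.
Joint ranges: [-2.97, 2.97], [-1.01, 2.36], [0.21, 2.38], [-0.96, 4.11], [0.2, 2.71], [-2.98, 2.98]. Speed limits (rad/s): [2.39, 2.39, 3.14, 3.14, 3.14, 3.14].

INTERFACE

Orientations are given as a 3x3 rotation matrix whose columns are the frame's x, y, z axes.
In Python, from plant import ctrl, viewer gives the robot as it stands. The module is installed in compiled form; this text tells all that it offers.
- The arm moves only by the tool play_rows, never from a script. Its argument "series" is a list of rows, each a list of 6 numbers: the shift along the tool's x, y, z in mm, then the turn, a rotation vector about the tool's x, y, z in rad. A call has 1 to 12 rows; each row is the pose to reach, as a shift and turn from the pose measured when the call began, along the tool's axes at that moment; what a row does not reach only later rows make up. A row lasts 1/8 s, in which the tool goes at most 62.5 mm and 10.7 degrees, less where a joint would pass 70% of its speed; a pose out of reach is approached as far as the arm can. A call with a gripper value outside its range is refused whole. "jaw" is the opening, from 0 (shut) to 1 (fully open), set as the call begins (left out, the last holds). The fingers move at their own pace and stop on an object; "grip_force" is the grip in N (left out, the last holds). Time passes only in rows, so rows that repeat a pose let the fingers close. It gives the time, the measured TCP pose, the force and the opening at its end, in the units of the state.
- ctrl.observe(): the state, without advancing time (a new reading comes with each control period).
- viewer.capture(name): name is "scene" or "top" or "wrist"; returns the picture (480x640x3 uint8, blue, green, red); there is no depth.
- viewer.camera_info(name): a dict with "mtx" (3x3 intrinsics, pixels), "D" ([k1, k2, p1, p2, k3] as OpenCV has them; the pictures are not rectified), "cam_to_world" (4x4, takes a point from camera to world coordinates). Camera axes: x right, y down, z forward; pixel columns grow to the right and rows downward; lengths in m; the calibration is good to about 2 mm. A picture is of the moment at which its call begins: read the wrist's pose just before it. camera_info takes no time and is no camera call; for the wrist camera it gives the pose at the moment of the call.
- ctrl.sign_off(): hands the job in, once; it reports no verdict.
The state is a dict: "t": time; "joint_pos": joint angles; "dq": joint speeds; "joint_efforts": joint torques, N m; "tool_pos": TCP position; "tcp_rot": TCP orientation; "force": force on the tool from outside, world axes, zero at the start; "moment": the same for the moment, N m; "finger_gap": finger opening in m.
Only numpy, scipy, OpenCV 4.12 (cv2) and the standard library are available. Lean on these libraries where they do the work, as an engineer would, in place of code of your own. Each camera call takes 0.05 s, during which the arm holds its last target.

## Working session

There is one attempt and no reset: what is moved stays moved. The work goes in short steps, Python scripts to look and compute and a tool call to move; the robot and the scene stay as the last step left them, time stands still between calls to the robot, and variables do not carry over. Pictures are saved under pics/ and viewed, and the job is handed in when it is done.

Besides the shell and the picture viewer there is one more tool, called after "Request:" as name(argument=value, ...) on one line, values as JSON. play_rows: Moves the arm, as the interface text tells. Its arguments: {"type":"object","properties":{"series":{"type":"array"},"jaw":{"type":"number"},"grip_force":{"type":"number"}},"required":["series"]}

```bash
mkdir -p pics; python3 - <<'E'
from plant import ctrl, viewer
import cv2,numpy as np
for n in ["scene","top","wrist"]:
    cv2.imwrite(f"pics/{n}0.png",viewer.capture(n)); i=viewer.camera_info(n); print(n,np.round(i["mtx"],1).tolist(),np.round(i["D"],3),np.round(i["cam_to_world"],3).tolist())
o=ctrl.observe(); print({k:np.round(v,3).tolist() for k,v in o.items()})
E
```

```text
scene [[451.9, 0.0, 318.8], [0.0, 451.9, 238.4], [0.0, 0.0, 1.0]] [0.038 0.    0.    0.    0.   ] [[-0.737, 0.442, -0.512, 1.056], [0.676, 0.456, -0.579, 0.493], [-0.023, -0.773, -0.634, 0.743], [0.0, 0.0, 0.0, 1.0]]
top [[442.1, 0.0, 313.0], [0.0, 442.1, 242.6], [0.0, 0.0, 1.0]] [-0.1  0.   0.   0.   0. ] [[-0.011, -0.984, 0.178, 0.355], [-1.0, 0.006, -0.03, -0.073], [0.028, -0.179, -0.984, 1.121], [0.0, 0.0, 0.0, 1.0]]
wrist [[406.4, 0.0, 314.3], [0.0, 406.4, 243.0], [0.0, 0.0, 1.0]] [0.003 0.    0.    0.    0.   ] [[0.41, -0.88, -0.239, 0.307], [-0.912, -0.396, -0.108, -0.52], [0.0, 0.263, -0.965, 0.373], [0.0, 0.0, 0.0, 1.0]]
{'t': 0.15, 'joint_pos': [-1.264, 0.359, 1.511, 0.0, 1.272, -0.115], 'dq': [-0.0, -0.0, -0.002, -0.001, -0.001, -0.001], 'joint_efforts': [0.001, -52.803, -27.893, -0.0, 0.008, -0.0], 'tool_pos': [0.245, -0.547, 0.231], 'tcp_rot': [[0.912, 0.409, -0.0], [0.409, -0.912, 0.001], [0.0, -0.001, -1.0]], 'force': [0.621, 0.163, -0.738], 'moment': [-0.026, -0.049, 0.006], 'finger_gap': 0.085}
```

View pics/scene0.png

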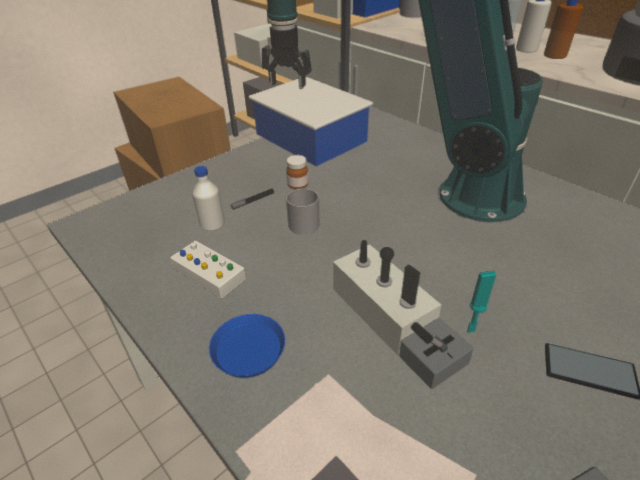

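View pics/top0.png

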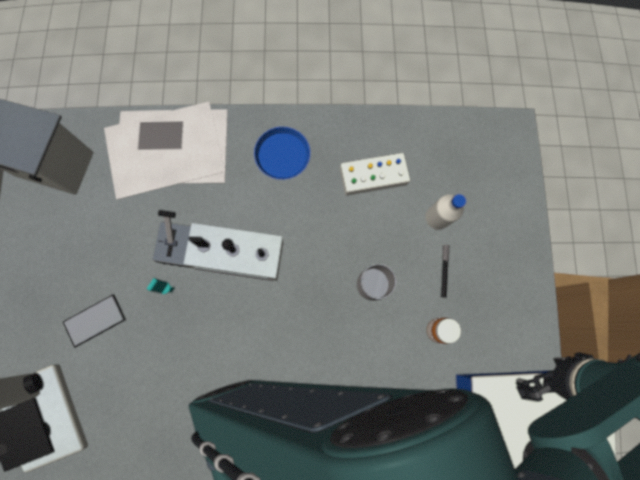

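View pics/wrist0.png

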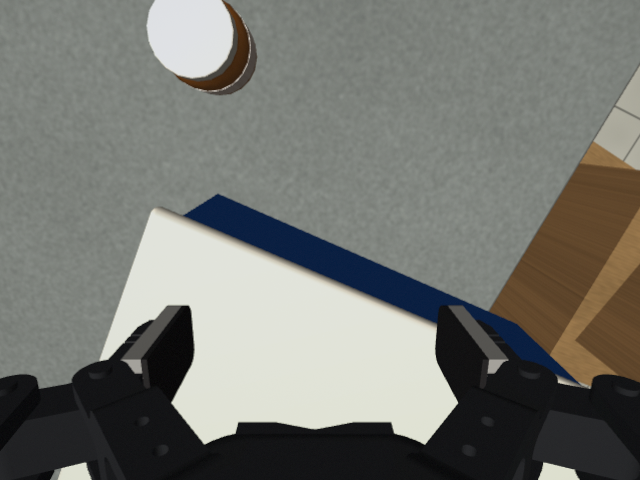

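Scene: the candidates are the slim tool (363,253), ball tool (386,265), a black flat bar (410,285) by the console, and the turquoise look-alike lying at (483,300). The black flat bar fits. I'll enlarge it to confirm and to measure.

```bash
python3 - <<'E'
import cv2
a=cv2.imread("pics/scene0.png")[220:400,320:500]; cv2.imwrite("pics/s_crop.png",cv2.resize(a,(720,720),interpolation=3)[:600] if 0 else cv2.resize(a,(600,600),interpolation=cv2.INTER_CUBIC))
a=cv2.imread("pics/top0.png")[195:315,140:300]; cv2.imwrite("pics/t_crop.png",cv2.resize(a,(800,600),interpolation=cv2.INTER_CUBIC))
a=cv2.imread("pics/top0.png")[240:330,340:460]; cv2.imwrite("pics/b_crop.png",cv2.resize(a,(720,540),interpolation=cv2.INTER_CUBIC))
E
```

```text
(no output)
```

View pics/s_crop.png

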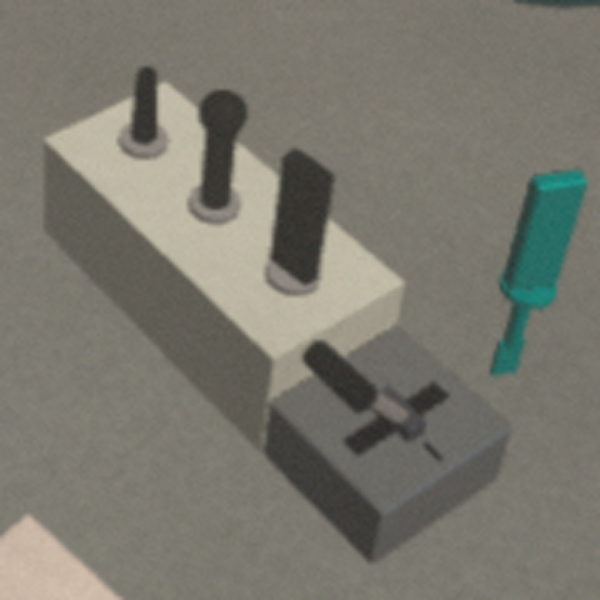

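View pics/t_crop.png

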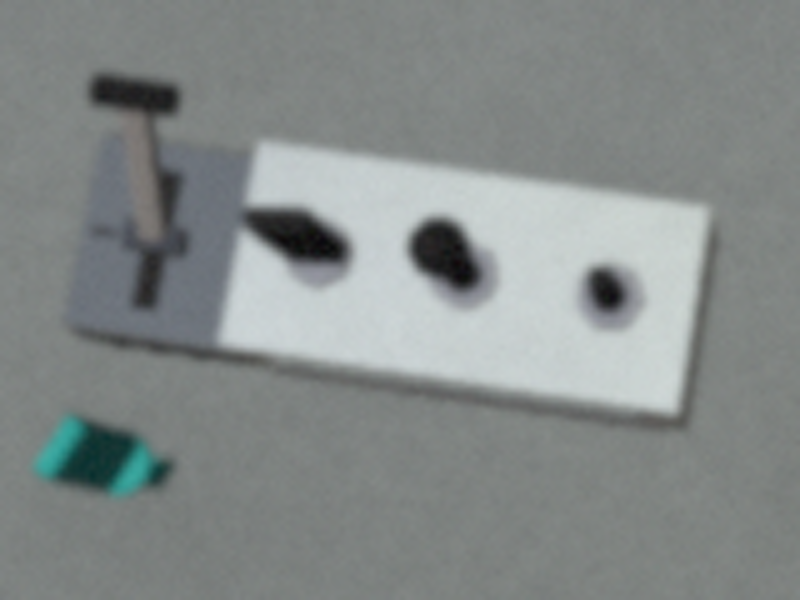

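View pics/b_crop.png

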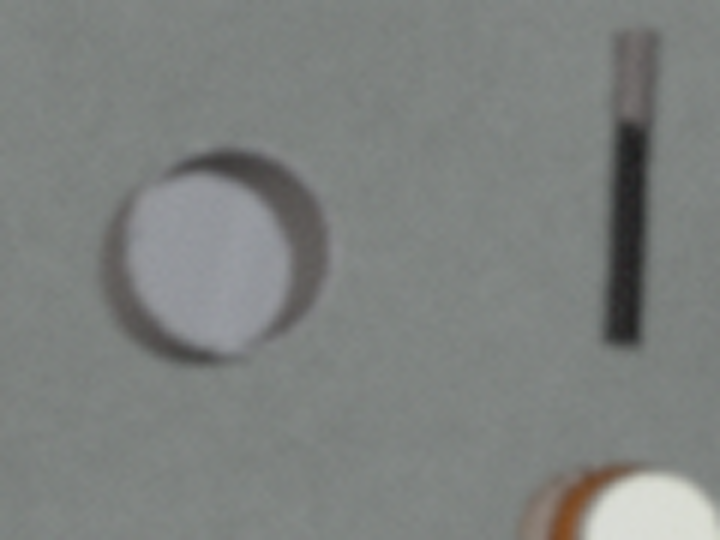

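```bash
cat > h.py <<'E'
import numpy as np,cv2,json
from plant import ctrl,viewer
from scipy.optimize import least_squares
from scipy.spatial.transform import Rotation as R
def proj(n,P,info=None):
    i=info or viewer.camera_info(n); T=np.linalg.inv(np.array(i["cam_to_world"]))
    P=np.atleast_2d(P).astype(float)
    return cv2.projectPoints(P,cv2.Rodrigues(T[:3,:3])[0],T[:3,3],np.array(i["mtx"]),np.array(i["D"]))[0].reshape(-1,2)
def S(p,P):  # steriliser->world
    x,y,a=p[:3]; P=np.atleast_2d(P); c,s=np.cos(a),np.sin(a)
    return np.c_[x+c*P[:,0]-s*P[:,1],y+s*P[:,0]+c*P[:,1],P[:,2]]
def tc(u): return np.array(u)/5+[140,195]
def sc(u): return np.array(u)*.3+[320,220]
E
python3 - <<'E'
from h import *
B=.085;C=.05
Pt=np.array([[.05,.08,B],[.05,-.14,B],[-.05,-.14,B],[-.05,.08,B]]); ut=tc([(258,143),(712,205),(682,415),(218,345)])
Ps=np.array([[.05,-.14,B],[-.05,-.14,B],[-.05,.08,B],[.05,.08,B],[-.05,.17,C],[.05,.17,C]]); us=sc([(45,140),(165,83),(403,285),(273,358),(512,428),(380,515)])
it,is_=viewer.camera_info("top"),viewer.camera_info("scene")
f=lambda p:np.r_[(proj(0,S(p,Pt),it)-ut).ravel(),(proj(0,S(p,Ps),is_)-us).ravel()]
r=least_squares(f,[.5,.2,0]);p=r.x;print(p,np.round(r.fun.reshape(-1,2),1).tolist())
g=lambda th:S(p,[[.09*np.sin(th),.13,.055+.09*np.cos(th)]])
f2=lambda q:np.r_[(proj(0,g(q[0]),it)-tc((135,94))).ravel(),(proj(0,g(q[0]),is_)-sc((342,375))).ravel()]
r=least_squares(f2,[.5]);print(r.x,r.fun,g(r.x[0]))
# spatula
def sp(a):
    o=S(p,[[0,.04,B]])[0]; c,s=np.cos(a),np.sin(a)
    return np.array([o+[c*x-s*y,s*x+c*y,z] for z in(.006,.09) for x,y in((.006,.015),(.006,-.015),(-.006,-.015),(-.006,.015))])
np.save("p.npy",p)
im=cv2.imread("pics/top0.png");ims=cv2.imread("pics/scene0.png")
for a,nm in((p[2],0),(p[2]+.25,1),(p[2]-.25,2)):
    o=[]
    for n,i,img,off,k in(("t",it,im,(160,200),10),("s",is_,ims,(390,245),10)):
        cr=cv2.resize(img[off[1]:off[1]+60,off[0]:off[0]+60],None,fx=6,fy=6,interpolation=3) if 0 else cv2.resize(img[off[1]:off[1]+60,off[0]:off[0]+60],(400,400),interpolation=cv2.INTER_CUBIC)
        q=((proj(0,sp(a),i)-off+.5)*400/60).astype(int)
        cv2.polylines(cr,[q[4:]],True,(0,0,255));cv2.polylines(cr,[q[:4]],True,(0,255,0))
        o.append(cr)
    cv2.imwrite(f"pics/sp{nm}.png",np.hstack(o))
# beaker
bi=im[240:330,340:460];
def circ(c,r,z,n=60): t=np.linspace(0,2*np.pi,n);return np.c_[c[0]+r*np.cos(t),c[1]+r*np.sin(t),0*t+z]
for c in [(.42,-.20)]:
    u=proj(0,[[c[0],c[1],.09]],it);print(u)
E
```

```text
[ 0.52994972  0.11706356 -0.15580451] [[-0.5, -0.2], [-0.9, 0.8], [-1.5, 0.2], [-0.6, 0.2], [-1.1, -0.4], [-0.6, -0.5], [-0.4, -0.8], [-0.8, 0.5], [0.1, -0.5], [0.1, -0.1]]
[0.6458604] [-0.86471916  0.70793859 -1.2250959  -0.36441131] [[0.60363603 0.23708309 0.1268724 ]]
[[354.81511208 293.90262166]]
```

View pics/sp0.png

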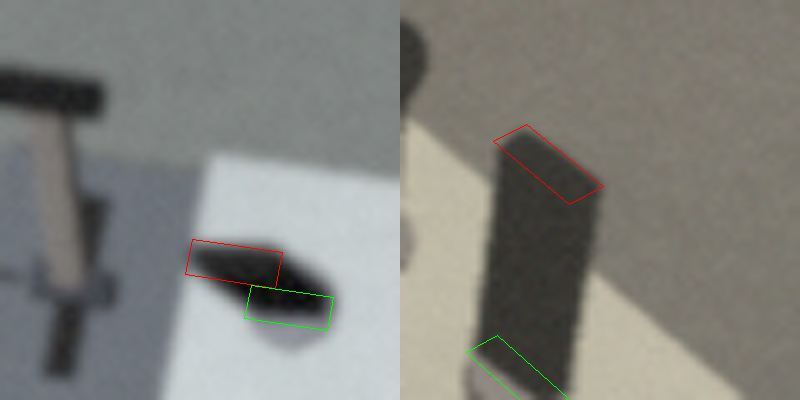

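The crop confirms it: a black flat wide bar in the well next to the console, which is the spatula. The turquoise one lies outside the block. I'll move to above the lever first.

Request:
play_rows(series=[[20,-18,-20,0,0,-0.05],[60,-55,-40,0,0,-0.15],[105,-95,-40,0,0,-0.25],[150,-136,-40,0,0,-0.35],[195,-177,-40,0,0,-0.45],[240,-218,-40,0,0,-0.55],[285,-259,-40,0,0,-0.65],[330,-300,-40,0,0,-0.75],[375,-340,-40,0,0,-0.85],[420,-381,-40,0,0,-0.95],[465,-422,-40,0,0,-0.995],[500,-454,-40,0,0,-0.995]], jaw=1)

```text
t: 1.65
tool_pos: [0.5163, 0.0744, 0.2712]
tcp_rot: [[0.152, 0.988, -0.0], [0.988, -0.152, 0.002], [0.001, -0.001, -1.0]]
force: [0.2, 0.4, 1.0]
finger_gap: 0.0851
```

```bash
python3 - <<'E'
from h import *
i=viewer.camera_info("wrist"); im=viewer.capture("wrist"); cv2.imwrite("pics/w1.png",im)
print(np.round(i["cam_to_world"],3).tolist())
json.dump({k:np.array(v).tolist() for k,v in i.items()},open("w1.json","w"))
cv2.imwrite("pics/scene1.png",viewer.capture("scene"))
E
```

```text
[[0.989, -0.146, -0.039, 0.527], [-0.151, -0.954, -0.26, 0.139], [0.001, 0.263, -0.965, 0.413], [0.0, 0.0, 0.0, 1.0]]
```

View pics/w1.png

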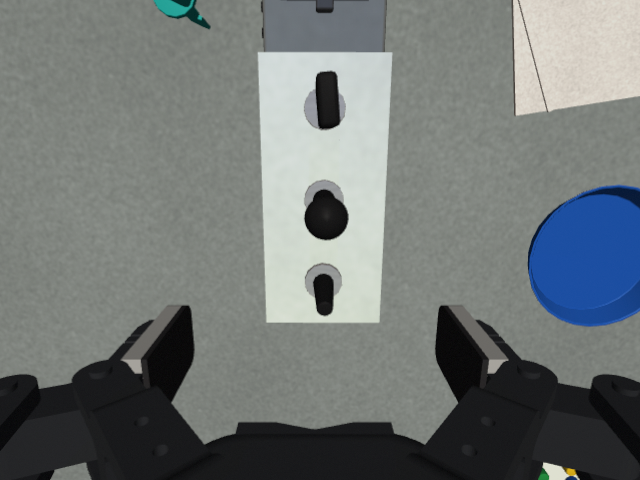

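```bash
python3 - <<'E'
from h import *
im=cv2.imread("pics/w1.png")
cv2.imwrite("pics/w1c.png",cv2.resize(im[40:140,255:405],(750,500),interpolation=cv2.INTER_CUBIC))
i=json.load(open("w1.json"));B=.085
P=np.array([[-.05,.08,B],[.05,.08,B],[.05,-.14,B],[-.05,-.14,B]]);u=np.array([(258,53),(392,52),(380,322.5),(267,322.5)])
p0=np.load("p.npy")
print(np.round(proj(0,S(p0,P),i)-u,1).tolist())
r=least_squares(lambda p:(proj(0,S(p,P),i)-u).ravel(),p0);print(p0,r.x,np.round(r.fun,1))
E
```

```text
[[-2.3, -2.8], [-1.3, -1.2], [-2.7, -0.5], [-2.8, -0.9]]
[ 0.52994972  0.11706356 -0.15580451] [ 0.53146879  0.11569649 -0.150038  ] [-0.5 -0.7  0.3  0.1  0.1  0.4  0.1  0.6]
```

View pics/w1c.png

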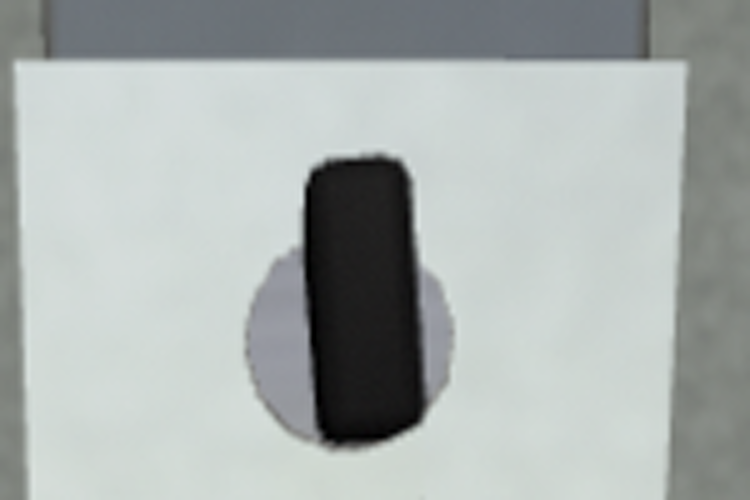

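Request:
play_rows(series=[[45,12,0,0,0,0],[100,28,0,0,0,0],[150,42,0,0,0,0],[173,48,0,0,0,0],[173,48,0,0,0,0]])

```text
t: 2.38
tool_pos: [0.5906, 0.2404, 0.271]
tcp_rot: [[0.148, 0.989, -0.0], [0.989, -0.148, 0.003], [0.003, -0.001, -1.0]]
force: [-0.6, -0.9, 0.4]
finger_gap: 0.0855
```

```bash
python3 - <<'E'
from h import *
i=viewer.camera_info("wrist"); im=viewer.capture("wrist"); cv2.imwrite("pics/w2.png",im)
json.dump({k:np.array(v).tolist() for k,v in i.items()},open("w2.json","w"))
print(ctrl.observe()["tool_pos"])
E
```

```text
[0.59009921 0.23924632 0.2710954 ]
```

View pics/w2.png

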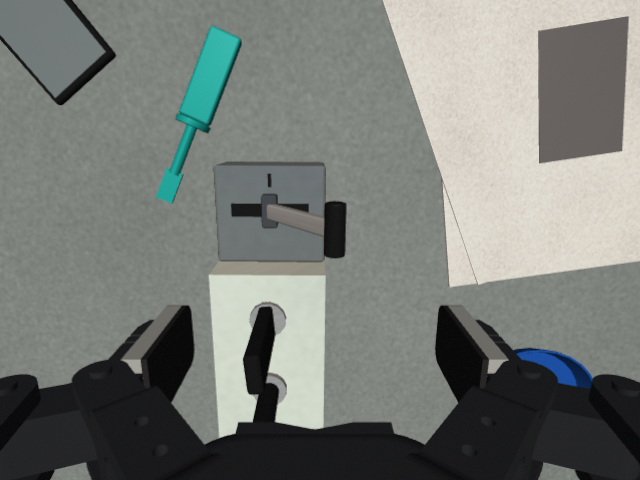

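```bash
python3 - <<'E'
from h import *
i=json.load(open("w2.json"));B=.085;C=.05
p=np.array([.531,.1162,-.152])
P=np.array([[-.05,.17,C],[.05,.17,C],[-.05,.08,B],[.05,.08,B]]);u=np.array([(215,163.5),(324.5,163.5),(209,275),(325.5,274)])
print(np.round(proj(0,S(p,P),i)-u,1).tolist())
r=least_squares(lambda p:(proj(0,S(p,P),i)-u).ravel(),p);print(r.x,np.round(r.fun,1))
H=S(r.x,[[0,.13,.055]]);print(H,proj(0,H,i))
g=lambda t:S(r.x,[[.09*np.sin(t),.13,.055+.09*np.cos(t)]])
r2=least_squares(lambda t:(proj(0,g(t[0]),i)-[335.5,229.5]).ravel(),[.6]);print(r2.x,r2.fun,g(r2.x[0]))
E
```

```text
[[-3.9, 1.2], [0.4, 1.7], [-1.3, -0.2], [-0.8, 1.3]]
[ 0.53256522  0.1168223  -0.15022073] [-2.6  0.3  1.7  0.6  0.1 -1.   0.8  0.2]
[[0.55202055 0.24535825 0.055     ]] [[269.88798278 209.9086673 ]]
[0.654184] [-0.23396069 -1.31237404] [[0.60616985 0.23716216 0.12641903]]
```

Request:
play_rows(series=[[0,0,40,0,0,0],[0,0,90,0,0,0],[0,0,130,0,0,0],[0,0,155,0,0,0],[0,0,166,0,0,0],[0,0,166,0,0,0]])

```text
t: 3.18
tool_pos: [0.5896, 0.2385, 0.105]
tcp_rot: [[0.149, 0.989, -0.002], [0.989, -0.149, 0.002], [0.001, -0.002, -1.0]]
force: [-0.1, 0.7, 0.2]
finger_gap: 0.0853
```

```bash
python3 - <<'E'
from h import *
cv2.imwrite("pics/w3.png",viewer.capture("wrist"))
E
```

```text
(no output)
```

View pics/w3.png

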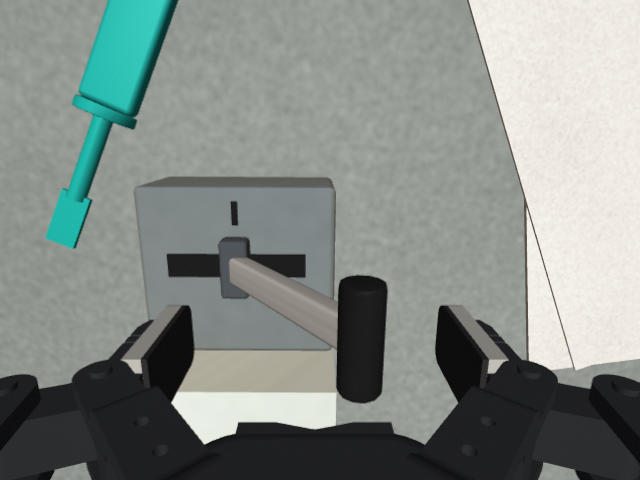

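Request:
play_rows(series=[[0,-10,0,0,0,0],[0,-20,0,0,0,0],[1,-30,-5,0,0,0],[1,-39,-13,0,0,0],[1,-39,-15,0,0,0],[1,-39,-15,0,0,0]])

```text
t: 3.98
tool_pos: [0.5517, 0.2459, 0.1211]
tcp_rot: [[0.149, 0.989, -0.0], [0.989, -0.149, 0.002], [0.002, -0.0, -1.0]]
force: [0.6, -0.9, -0.1]
finger_gap: 0.0852
```

Request:
play_rows(series=[[0,0,0,0,0,0],[0,0,0,0,0,0],[0,0,0,0,0,0],[0,0,0,0,0,0],[0,0,0,0,0,0],[0,0,0,0,0,0],[0,0,0,0,0,0],[0,0,0,0,0,0]], jaw=0, grip_force=20)

```text
t: 4.97
tool_pos: [0.5517, 0.2458, 0.1211]
tcp_rot: [[0.149, 0.989, -0.0], [0.989, -0.149, 0.002], [0.002, -0.001, -1.0]]
force: [2.4, 0.2, 0.3]
finger_gap: 0.0154
```

```bash
python3 - <<'E'
from h import *
cv2.imwrite("pics/w4.png",viewer.capture("wrist"));a=viewer.capture("scene"); cv2.imwrite("pics/s4.png",cv2.resize(a[220:400,320:500],(600,600),interpolation=cv2.INTER_CUBIC))
E
```

```text
(no output)
```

View pics/w4.png

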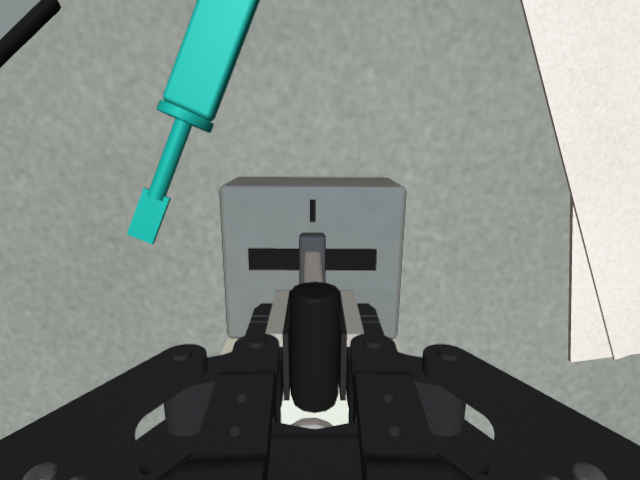

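View pics/s4.png

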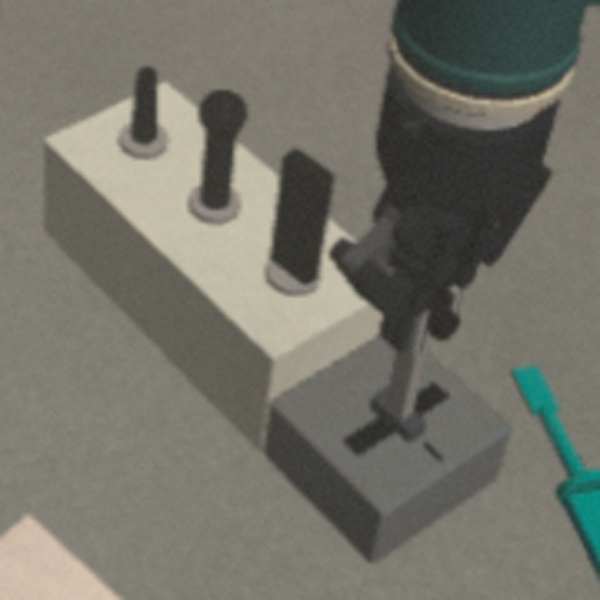

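The lever looks upright. The turquoise look-alike appears different from the first picture, so I'll check whether that happened by itself, and measure the lever.

```bash
python3 - <<'E'
from h import *
a=cv2.imread("pics/scene1.png")
cv2.imwrite("pics/s1.png",cv2.resize(a[200:400,320:560],(720,600),interpolation=cv2.INTER_CUBIC))
i=viewer.camera_info("wrist");p=np.array([.5320,.1166,-.151])
for t in(-.02,0,.02):
  print(t,proj(0,S(p,[[.09*np.sin(t),.13+d,.055+.09*np.cos(t)] for d in(-.02,.02)]),i).round(1).tolist())
print(proj(0,S(p,[[-.05,.17,.05],[.05,.17,.05],[0,.13,.055]]),i).round(1).tolist())
E
```

```text
-0.02 [[307.2, 399.3], [306.9, 287.9]]
0 [[312.6, 399.4], [312.7, 288.0]]
0.02 [[317.9, 399.3], [318.5, 288.0]]
[[217.6, 185.0], [408.8, 185.4], [313.1, 261.0]]
```

View pics/s1.png

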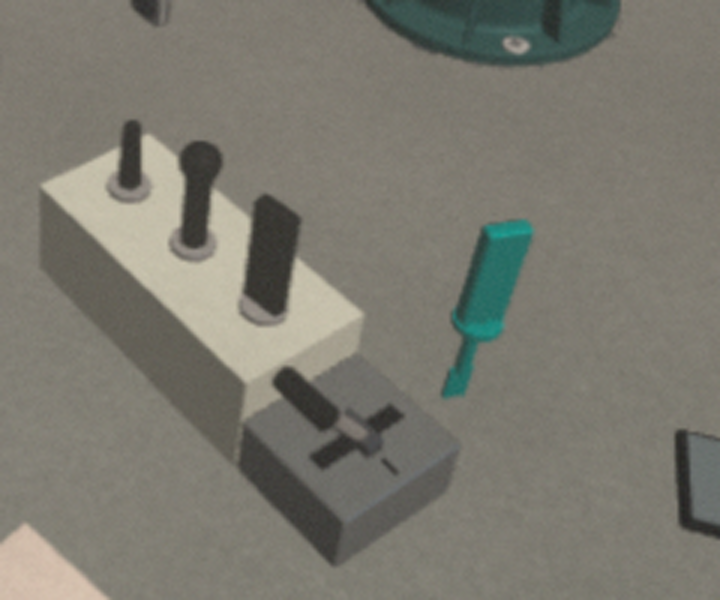

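Request:
play_rows(series=[[0,0,0,0,0,0],[0,0,0,0,0,0],[0,0,0,0,0,0],[0,0,0,0,0,0],[0,0,-20,0,0,0],[0,0,-60,0,0,0],[0,0,-110,0,0,0],[0,0,-150,0,0,0],[0,0,-150,0,0,0]], jaw=1)

```text
t: 6.2
tool_pos: [0.554, 0.2463, 0.2752]
tcp_rot: [[0.149, 0.989, 0.007], [0.989, -0.149, 0.005], [0.006, 0.006, -1.0]]
force: [-0.4, 0.0, 0.2]
finger_gap: 0.0856
```

```bash
python3 - <<'E'
from h import *
i=viewer.camera_info("wrist");cv2.imwrite("pics/w5.png",viewer.capture("wrist"));cv2.imwrite("pics/t5.png",viewer.capture("top"))
json.dump({k:np.array(v).tolist() for k,v in i.items()},open("w5.json","w"))
p=np.array([.5320,.1166,-.151])
for t in(-.03,0,.03):
  print(t,proj(0,S(p,[[.09*np.sin(t),.13+d,.055+.09*np.cos(t)] for d in(-.02,.02)]),i).round(1).tolist())
print(proj(0,S(p,[[-.05,.17,.05],[.05,.17,.05],[0,.13,.055]]),i).round(1).tolist())
E
```

```text
-0.03 [[304.9, 262.0], [304.7, 205.6]]
0 [[308.8, 262.0], [308.7, 205.6]]
0.03 [[312.6, 262.0], [312.7, 205.6]]
[[253.0, 165.1], [365.3, 165.3], [309.3, 210.6]]
```

View pics/w5.png

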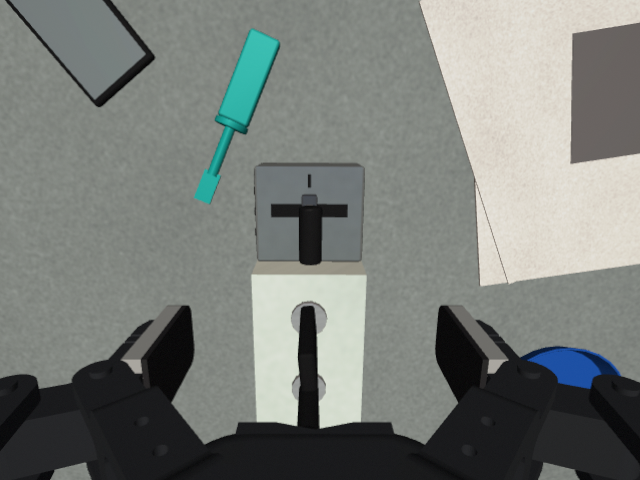

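View pics/t5.png

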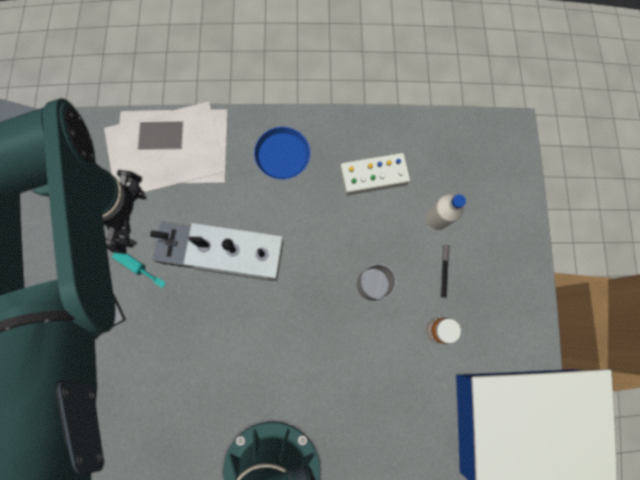

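Lever is at about +0.01 rad, upright. Turquoise look-alike toppled on its own about its blade tip; nothing of mine was near it. Next, the spatula's yaw.

```bash
python3 - <<'E'
from h import *
i=json.load(open("w1.json"));p=np.array([.5317,.1162,-.151]);im=cv2.imread("pics/w1.png")
o=S(p,[[0,.04,.085]])[0];print(o)
out=[]
for da in(-.1,0,.1):
    a=p[2]+da;c,s=np.cos(a),np.sin(a)
    P=np.array([o+[c*x-s*y,s*x+c*y,z] for z in(.006,.09) for x,y in((.006,.015),(.006,-.015),(-.006,-.015),(-.006,.015))])
    off=np.array([290,60]);cr=cv2.resize(im[60:135,290:360],(560//2*1,300),interpolation=cv2.INTER_CUBIC)
    q=((proj(0,P,i)-off+.5)*4).astype(int)
    cv2.polylines(cr,[q[4:]],True,(0,0,255));cv2.polylines(cr,[q[:4]],True,(0,255,0));out.append(cr[:,:265])
cv2.imwrite("pics/sp.png",np.hstack(out))
E
```

```text
[0.53771707 0.15574485 0.085     ]
```

View pics/sp.png

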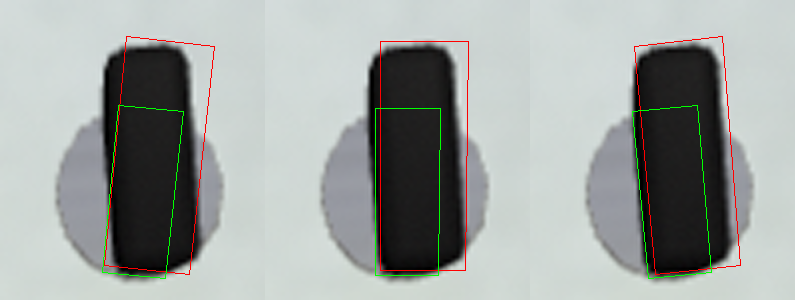

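Request:
play_rows(series=[[-25,-1,0,0,0,-0.03],[-60,-2,0,0,0,-0.075],[-88,-3,0,0,0,-0.075],[-92,-3,0,0,0,-0.075],[-92,-3,0,0,0,-0.075],[-92,-3,0,0,0,-0.075]])

```text
t: 7.05
tool_pos: [0.5349, 0.1558, 0.2705]
tcp_rot: [[0.074, 0.997, -0.0], [0.997, -0.074, 0.003], [0.003, -0.001, -1.0]]
force: [0.8, -0.3, 0.1]
finger_gap: 0.0854
```

```bash
python3 - <<'E'
from h import *
cv2.imwrite("pics/w6.png",viewer.capture("wrist"));cv2.imwrite("pics/s6.png",viewer.capture("scene"))
o=ctrl.observe();print(o["tool_pos"],np.round(o["tcp_rot"],3).tolist())
E
```

```text
[0.53497082 0.15578253 0.27069927] [[0.073, 0.997, -0.0], [0.997, -0.073, 0.003], [0.003, -0.0, -1.0]]
```

View pics/w6.png

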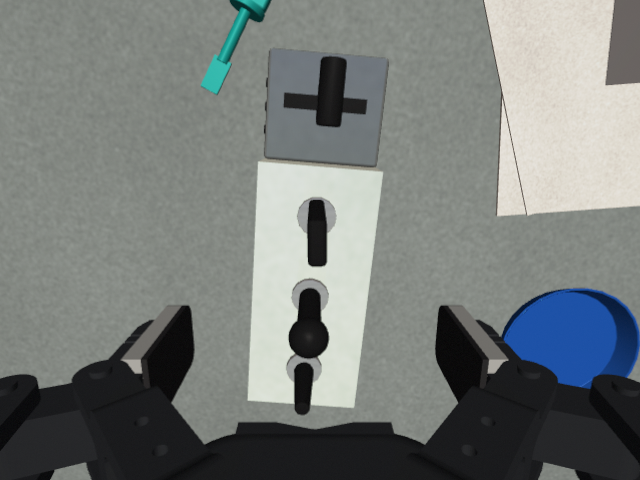

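Request:
play_rows(series=[[0,1,40,0,0,0],[0,2,90,0,0,0],[0,2,125,0,0,0],[0,2,139,0,0,0],[0,2,139,0,0,0],[0,2,139,0,0,0]])

```text
t: 7.9
tool_pos: [0.5383, 0.1563, 0.1332]
tcp_rot: [[0.073, 0.997, 0.003], [0.997, -0.073, 0.003], [0.003, 0.002, -1.0]]
force: [0.1, -0.1, 0.1]
finger_gap: 0.0853
```

Request:
play_rows(series=[[0,0,0,0,0,0],[0,0,0,0,0,0],[0,0,0,0,0,0],[0,0,0,0,0,0],[0,0,0,0,0,0],[0,0,0,0,0,0],[0,0,0,0,0,0],[0,0,0,0,0,0]], jaw=0, grip_force=40)

```text
t: 8.9
tool_pos: [0.5382, 0.1563, 0.1331]
tcp_rot: [[0.073, 0.997, 0.002], [0.997, -0.073, 0.003], [0.003, 0.002, -1.0]]
force: [0.4, 0.2, -1.4]
finger_gap: 0.0119
```

```bash
python3 - <<'E'
from h import *
cv2.imwrite("pics/w7.png",viewer.capture("wrist"))
a=cv2.imread("pics/s6.png");cv2.imwrite("pics/s6c.png",cv2.resize(a[160:250,255:375],(720,540),interpolation=cv2.INTER_CUBIC))
a=cv2.imread("pics/t5.png");cv2.imwrite("pics/t5c.png",cv2.resize(a[250:310,340:420],(800,600),interpolation=cv2.INTER_CUBIC))
E
```

```text
(no output)
```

View pics/w7.png

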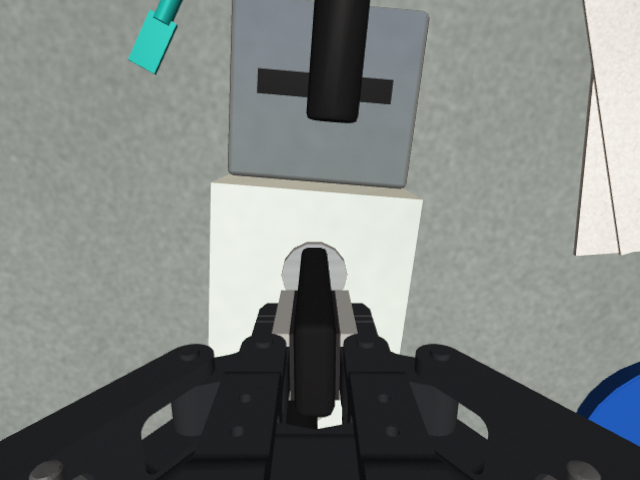

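View pics/s6c.png

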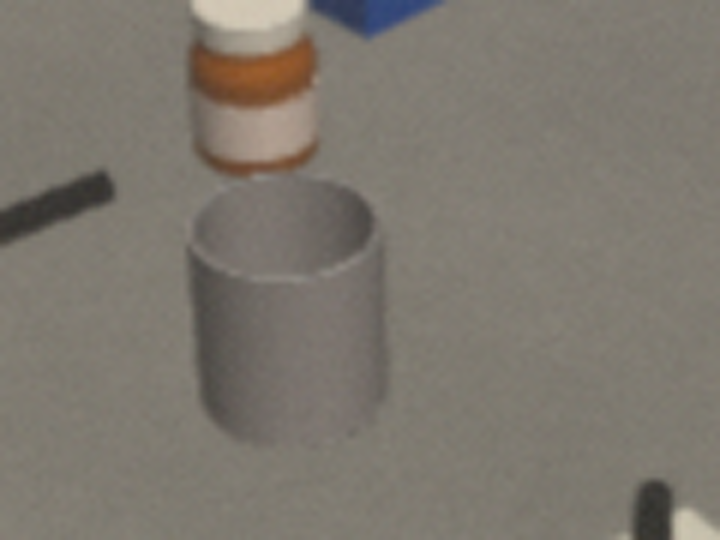

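View pics/t5c.png

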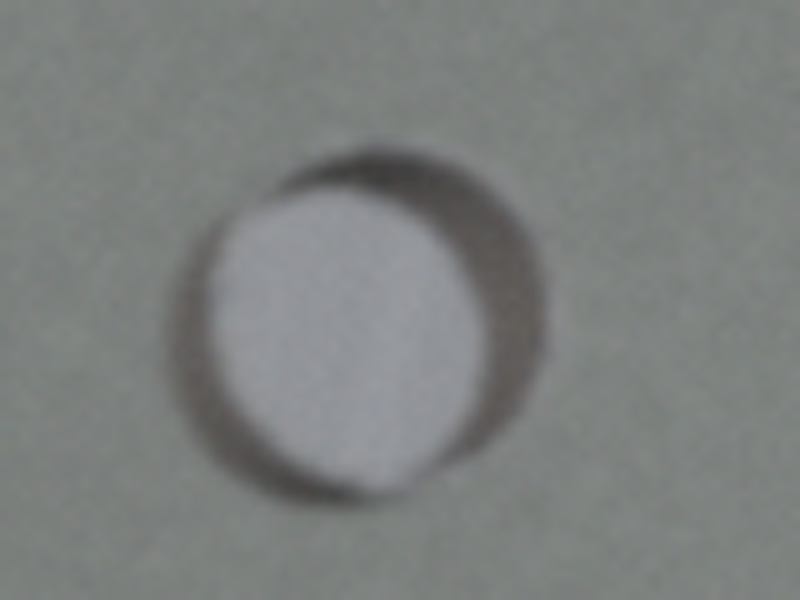

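```bash
python3 - <<'E'
from h import *
t=np.linspace(0,2*np.pi,90)
C=lambda c,z:np.c_[c[0]+.042*np.cos(t),c[1]+.042*np.sin(t),0*t+z]
it,is_=viewer.camera_info("top"),viewer.camera_info("scene")
def f(c):
    a=np.vstack([proj(0,C(c,z),it) for z in(.0,.09)]);r=proj(0,C(c,.09),is_);b=proj(0,C(c,0),is_)
    return np.r_[a.min(0)-[356.7,264.5],a.max(0)-[394.8,301],r.min(0)-[255+188/6,160+173/6],r.max(0)-[255+382/6,160+280/6],b[:,1].max()-160-445/6]
r=least_squares(f,[.42,-.2],diff_step=1e-3);print(r.x,r.fun.round(1))
E
```

```text
[ 0.4473606  -0.25538766] [-1.2 -0.3  0.8  0.7 -0.5 -0.7 -0.1  0.   0.6]
```

Request:
play_rows(series=[[0,0,-10,0,0,0],[0,0,-30,0,0,0],[0,0,-55,0,0,0],[0,0,-85,0,0,0],[0,0,-120,0,0,0],[0,0,-150,0,0,0],[0,0,-165,0,0,0],[0,0,-170,0,0,0],[0,0,-170,0,0,0]])

```text
t: 10.07
tool_pos: [0.5374, 0.1558, 0.3025]
tcp_rot: [[0.073, 0.997, 0.001], [0.997, -0.073, 0.003], [0.003, 0.001, -1.0]]
force: [-0.2, -0.2, -0.5]
finger_gap: 0.0114
```

Request:
play_rows(series=[[0,0,-25,0,0,0],[0,0,-38,0,0,0],[-20,-3,-38,0,0,0],[-55,-8,-38,0,-0.03,0],[-95,-15,-38,0,-0.06,0],[-140,-22,-38,0,-0.1,0],[-190,-29,-38,0,-0.14,0],[-240,-37,-38,0,-0.18,0],[-290,-45,-38,0,-0.22,0],[-335,-52,-38,0,-0.25,0],[-368,-57,-38,0,-0.25,0],[-388,-60,-38,0,-0.25,0]])

```text
t: 11.58
tool_pos: [0.4471, -0.2287, 0.338]
tcp_rot: [[0.072, 0.997, -0.019], [0.967, -0.075, -0.244], [-0.244, -0.001, -0.97]]
force: [-0.1, -0.1, -1.6]
finger_gap: 0.0112
```

Request:
play_rows(series=[[0,0,0,0,0,0],[0,0,0,0,0,0],[0,0,0,0,0,0]])

```text
t: 11.95
tool_pos: [0.447, -0.228, 0.3377]
tcp_rot: [[0.071, 0.997, -0.02], [0.967, -0.074, -0.243], [-0.244, -0.002, -0.97]]
force: [-0.5, -0.1, -1.4]
finger_gap: 0.0113
```

```bash
python3 - <<'E'
from h import *
o=ctrl.observe();print(o["tool_pos"],np.round(o["tcp_rot"],3).tolist())
w=viewer.camera_info("wrist");json.dump({k:np.array(v).tolist() for k,v in w.items()},open("w8.json","w"))
cv2.imwrite("pics/w8.png",viewer.capture("wrist"));cv2.imwrite("pics/s8.png",viewer.capture("scene"));cv2.imwrite("pics/t8.png",viewer.capture("top"))
tip=o["tool_pos"]+np.array(o["tcp_rot"])@[0,0,.123];print(tip)
for n in("scene","top"): print(n,proj(n,[tip]),proj(n,[[.4474,-.2554,.09]]))
print(proj(0,C:=[[.4474,-.2554,.09],[.4474,-.2554,.005]],w),proj(0,[tip],w))
E
```

```text
[ 0.4469902  -0.22796087  0.33773386] [[0.071, 0.997, -0.02], [0.967, -0.074, -0.243], [-0.244, -0.002, -0.97]]
[ 0.44456446 -0.25785584  0.21844678]
scene [[299.96175571 151.57617875]] [[302.2192004  197.16954034]]
top [[389.93814544 277.61198589]] [[377.96553592 281.93209022]]
[[316.32132998 167.11834637]
 [315.99854597 142.24791079]] [[313.18587266 233.90836582]]
```

View pics/w8.png

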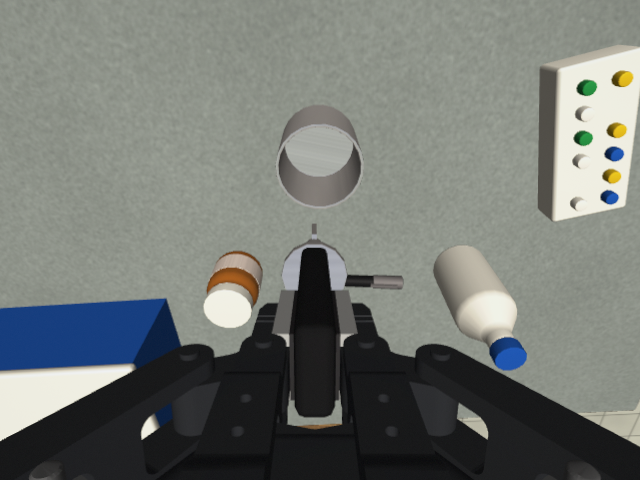

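View pics/s8.png

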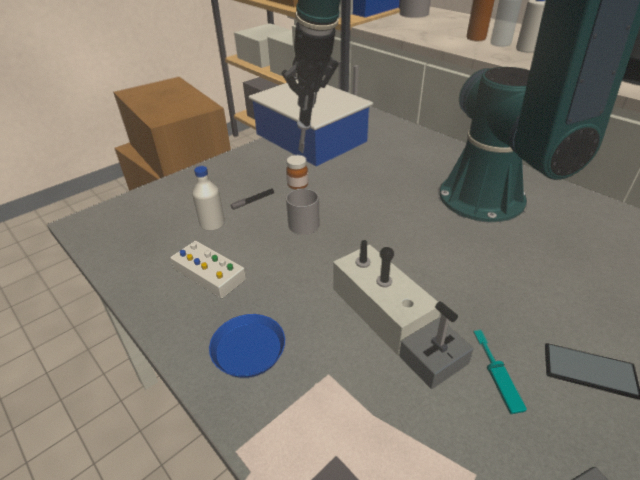

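View pics/t8.png

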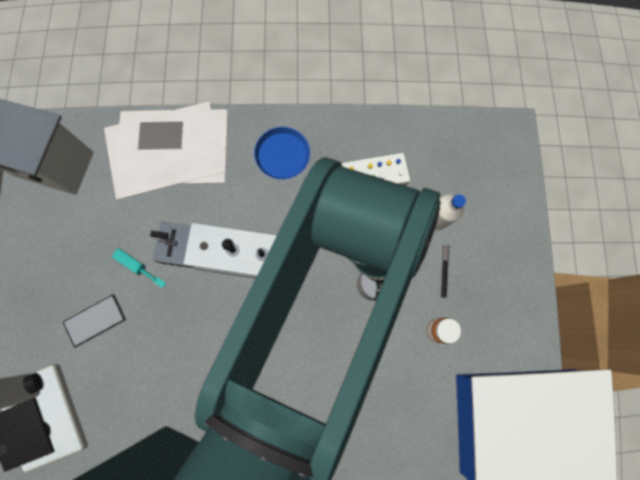

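Request:
play_rows(series=[[3,3,12,0,0,0],[10,4,40,0,0,0],[18,4,70,0,0,0],[25,4,98,0,0,0],[28,4,110,0,0,0],[28,4,110,0,0,0],[28,4,110,0,0,0]])

```text
t: 12.98
tool_pos: [0.452, -0.2284, 0.2255]
tcp_rot: [[0.071, 0.997, -0.018], [0.967, -0.073, -0.244], [-0.245, 0.0, -0.97]]
force: [0.4, -0.4, -0.4]
finger_gap: 0.0115
```

```bash
python3 - <<'E'
from h import *
o=ctrl.observe()
w=viewer.camera_info("wrist")
cv2.imwrite("pics/w9.png",viewer.capture("wrist"));a=viewer.capture("scene");cv2.imwrite("pics/s9.png",cv2.resize(a[130:250,240:400],(800,600),interpolation=cv2.INTER_CUBIC))
tip=o["tool_pos"]+np.array(o["tcp_rot"])@[0,0,.123];print(o["tool_pos"],tip)
print(proj(0,[[.4488,-.2554,.09]],w),proj(0,[tip],w),(proj("scene",[tip,[.4488,-.2554,.09]])-[240,130])*5)
E
```

```text
[ 0.4520359  -0.2284339   0.22550447] [ 0.44988102 -0.25848758  0.10625208]
[[311.35456171 219.22058736]] [[313.2106998  233.93148332]] [[301.96459143 308.76890537]
 [309.03277086 336.92695965]]
```

View pics/w9.png

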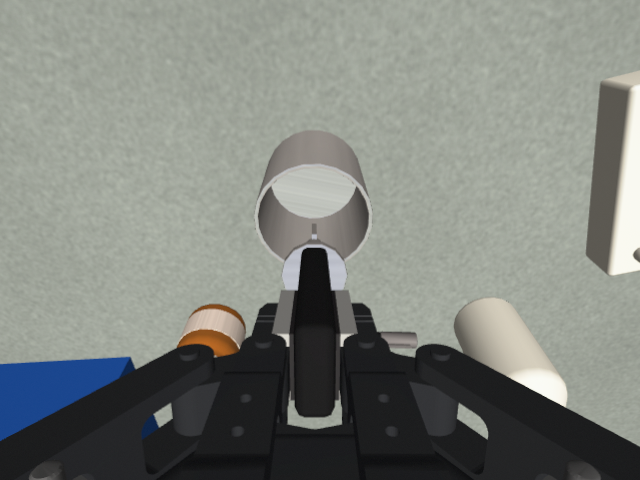

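View pics/s9.png

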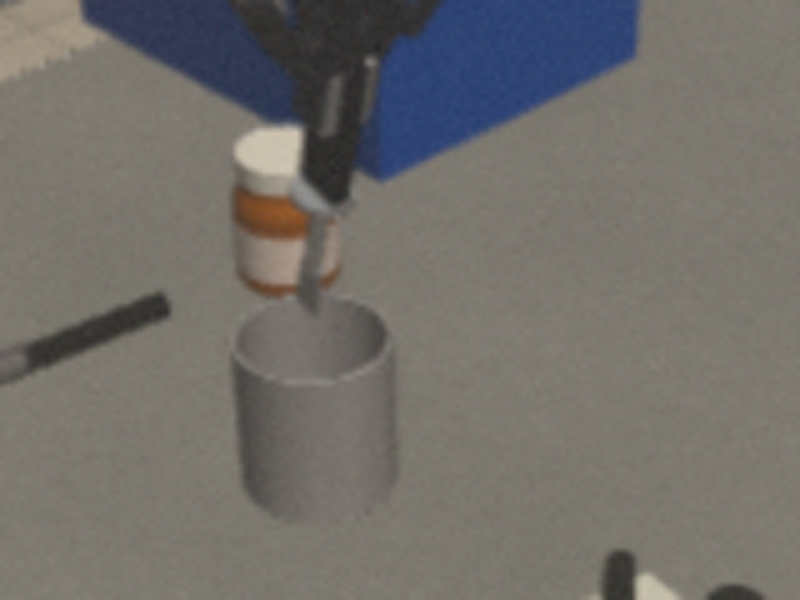

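Request:
play_rows(series=[[3,0,8,0,0,0],[7,0,24,0,0,0],[12,0,43,0,0,0],[16,0,60,0,0,0],[20,0,74,0,0,0],[22,0,82,0,0,0],[23,0,88,0,0,0],[23,0,88,0,0,0],[23,0,88,0,0,0]])

```text
t: 14.2
tool_pos: [0.4526, -0.228, 0.1352]
tcp_rot: [[0.072, 0.997, -0.016], [0.967, -0.074, -0.245], [-0.245, 0.002, -0.969]]
force: [0.2, -0.2, -1.0]
finger_gap: 0.0118
```

```bash
python3 - <<'E'
from h import *
o=ctrl.observe()
cv2.imwrite("pics/w10.png",viewer.capture("wrist"))
tip=o["tool_pos"]+np.array(o["tcp_rot"])@[0,0,.123];print(o["tool_pos"],tip,o["force"])
E
```

```text
[ 0.45255505 -0.22795026  0.13515074] [ 0.45054116 -0.25806976  0.01591249] [ 0.19487598 -0.19256395 -1.02139605]
```

View pics/w10.png

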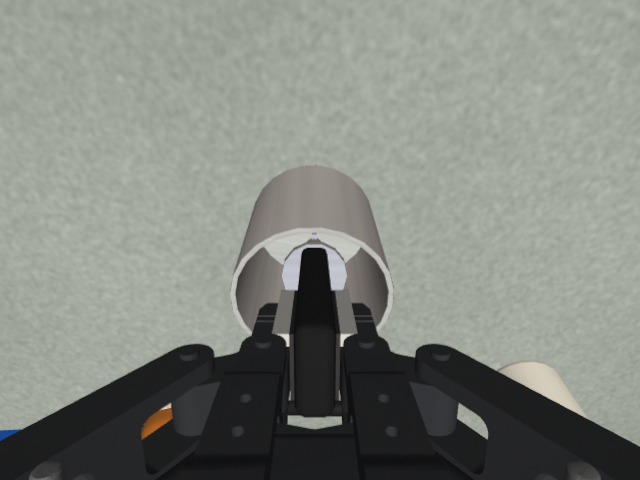

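Request:
play_rows(series=[[0.5,0,2,0,0,0],[1,0,4,0,0,0],[1.5,0,6,0,0,0],[1.5,0,6,0,0,0],[1.5,0,6,0,0,0]])

```text
t: 14.88
tool_pos: [0.4526, -0.228, 0.129]
tcp_rot: [[0.072, 0.997, -0.016], [0.967, -0.074, -0.245], [-0.245, 0.002, -0.969]]
force: [0.7, -0.2, -0.6]
finger_gap: 0.0116
```

Request:
play_rows(series=[[0.3,0,1,0,0,0],[0.3,0,1,0,0,0],[0.3,0,1,0,0,0]])

```text
t: 15.25
tool_pos: [0.4526, -0.2279, 0.128]
tcp_rot: [[0.072, 0.997, -0.016], [0.967, -0.074, -0.245], [-0.245, 0.002, -0.969]]
force: [0.5, -0.3, -0.8]
finger_gap: 0.0116
```

Request:
play_rows(series=[[0.3,0,1,0,0,0],[0.3,0,1,0,0,0],[0.3,0,1,0,0,0]])

```text
t: 15.62
tool_pos: [0.4526, -0.2279, 0.1269]
tcp_rot: [[0.072, 0.997, -0.016], [0.967, -0.074, -0.245], [-0.245, 0.002, -0.969]]
force: [-0.2, 0.4, -0.9]
finger_gap: 0.0115
```

Expected contact is about 1–2 mm further.

Request:
play_rows(series=[[0.3,0,1,0,0,0],[0.3,0,1,0,0,0],[0.3,0,1,0,0,0]])

```text
t: 16.0
tool_pos: [0.4527, -0.2279, 0.1259]
tcp_rot: [[0.072, 0.997, -0.016], [0.967, -0.074, -0.245], [-0.246, 0.002, -0.969]]
force: [-1.3, -0.2, -0.0]
finger_gap: 0.0114
```

Request:
play_rows(series=[[0.3,0,1,0,0,0],[0.3,0,1,0,0,0],[0.3,0,1,0,0,0]])

```text
t: 16.38
tool_pos: [0.4529, -0.228, 0.1254]
tcp_rot: [[0.072, 0.997, -0.016], [0.967, -0.073, -0.245], [-0.246, 0.003, -0.969]]
force: [-0.9, 0.2, 5.6]
finger_gap: 0.0119
```

Contact at the floor (5.6 N). Releasing.

Request:
play_rows(series=[[0,0,-0.5,0,0,0],[0,0,-0.5,0,0,0],[0,0,-0.5,0,0,0],[0,0,-0.5,0,0,0],[0,0,-0.5,0,0,0],[0,0,-0.5,0,0,0],[0,0,-0.5,0,0,0],[0,0,-0.5,0,0,0]], jaw=0.5)

```text
t: 17.38
tool_pos: [0.4529, -0.2279, 0.1259]
tcp_rot: [[0.072, 0.997, -0.016], [0.967, -0.074, -0.245], [-0.246, 0.002, -0.969]]
force: [-0.2, -0.5, -0.4]
finger_gap: 0.0429
```

```bash
python3 - <<'E'
from h import *
cv2.imwrite("pics/w11.png",viewer.capture("wrist"));a=viewer.capture("scene");cv2.imwrite("pics/s11.png",cv2.resize(a[130:250,240:400],(800,600),interpolation=cv2.INTER_CUBIC))
E
```

```text
(no output)
```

View pics/w11.png

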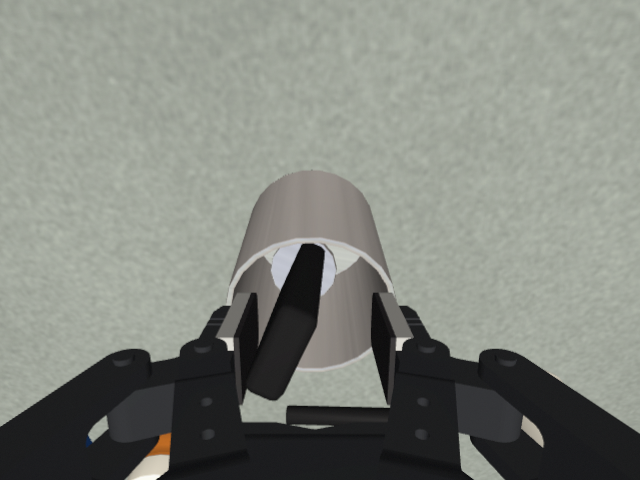

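View pics/s11.png

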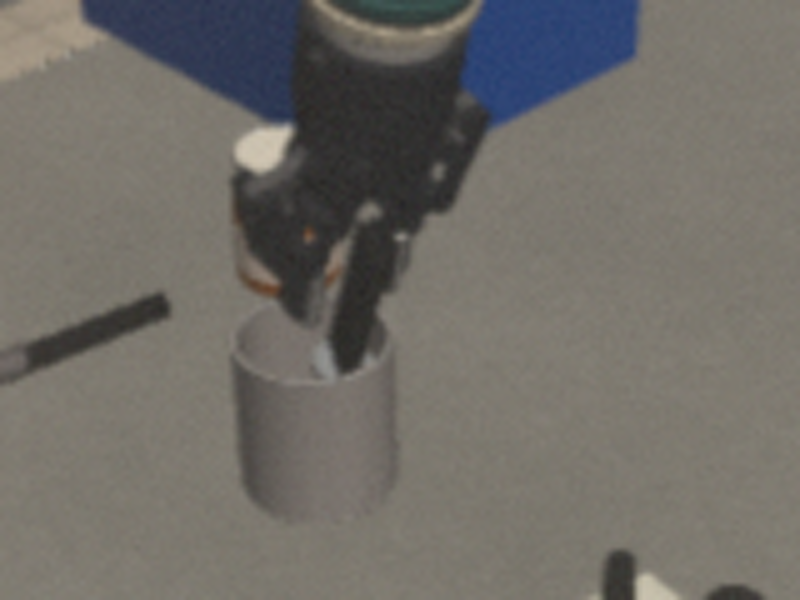

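Request:
play_rows(series=[[0,-2,0,0,0,0],[0,-4,0,0,0,0],[0,-6,0,0,0,0],[0,-8,0,0,0,0],[0,-10,0,0,0,0],[0,-12,0,0,0,0],[0,-12,0,0,0,0]])

```text
t: 18.35
tool_pos: [0.4407, -0.2269, 0.1258]
tcp_rot: [[0.072, 0.997, -0.016], [0.967, -0.074, -0.245], [-0.246, 0.002, -0.969]]
force: [-0.2, 0.7, 0.9]
finger_gap: 0.0426
```

```bash
python3 - <<'E'
from h import *
cv2.imwrite("pics/w12.png",viewer.capture("wrist"))
E
```

```text
(no output)
```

View pics/w12.png

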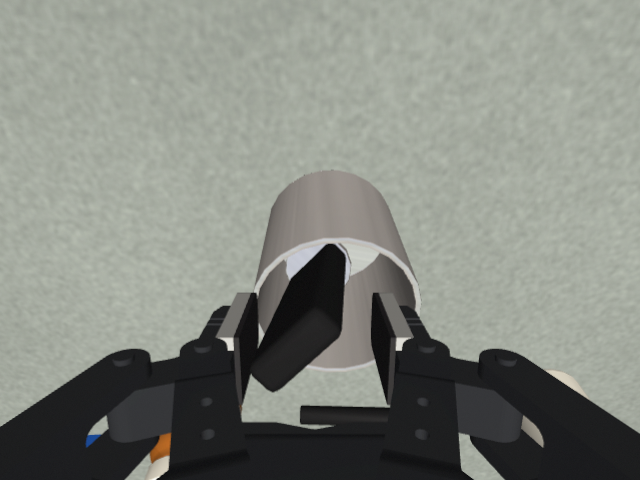

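Request:
play_rows(series=[[0,-2,0,0,0,0],[0,-4,0,0,0,0],[0,-6,0,0,0,0],[0,-8,0,0,0,0],[0,-9,0,0,0,0],[0,-9,0,0,0,0]], jaw=0.7)

```text
t: 19.15
tool_pos: [0.4318, -0.2263, 0.1258]
tcp_rot: [[0.072, 0.997, -0.016], [0.967, -0.074, -0.245], [-0.246, 0.003, -0.969]]
force: [0.2, -0.3, -0.7]
finger_gap: 0.0593
```

```bash
python3 - <<'E'
from h import *
cv2.imwrite("pics/w13.png",viewer.capture("wrist"))
E
```

```text
(no output)
```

View pics/w13.png

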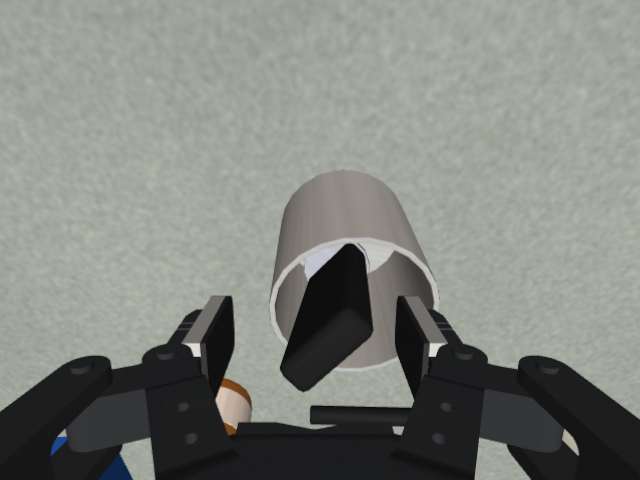

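Request:
play_rows(series=[[0,2,0,0,0,0],[0,4,0,0,0,0],[0,4,0,0,0,0],[0,4,0,0,0,0],[0,4,-10,0,0,0],[0,4,-30,0,0,0],[0,4,-55,0,0,0],[0,4,-85,0,0,0],[0,4,-120,0,0,0],[0,4,-150,0,0,0],[0,4,-170,0,0,0]], jaw=1)

```text
t: 20.58
tool_pos: [0.4389, -0.1845, 0.2929]
tcp_rot: [[0.072, 0.997, -0.013], [0.966, -0.073, -0.246], [-0.246, 0.005, -0.969]]
force: [0.2, 0.0, 0.3]
finger_gap: 0.0852
```

```bash
python3 - <<'E'
from h import *
cv2.imwrite("pics/w14.png",viewer.capture("wrist"));cv2.imwrite("pics/s14.png",viewer.capture("scene"))
E
```

```text
(no output)
```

View pics/w14.png

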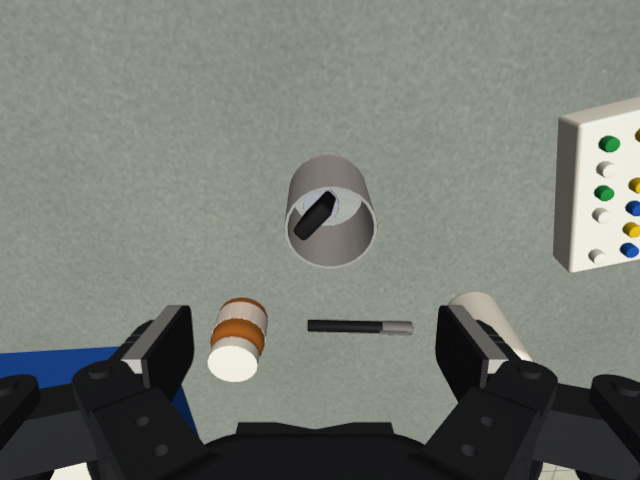

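View pics/s14.png

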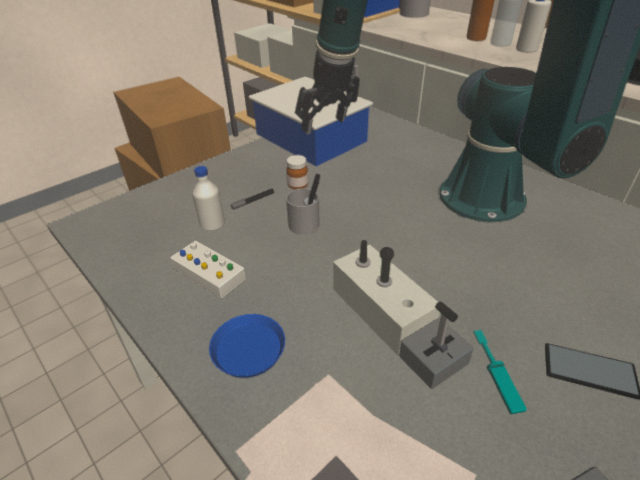

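The scene shows the spatula standing in the beaker with its handle out at (313,188). The beaker is where it was, the lever is upright at (445,325), and the other two instruments are in their wells. Handing in.

```bash
python3 - <<'E'
from plant import ctrl
print(ctrl.sign_off(), ctrl.observe()["t"])
E
```

```text
the job is handed in; nothing more can be done
the job is handed in; nothing more can be done
```

I swung the lever upright first, then pulled the flat-handled spatula straight up out of its well and stood it blade down in the beaker. I handed in at about 21 s, with the gripper open and clear of everything.

- **Lever:** it measured about +0.01 rad in the wrist picture after I let go. It still looked upright in the last scene picture.
- **Spatula:** I lowered it until the blade touched the beaker floor, with about 6 N of contact. On release it tipped sideways onto one finger pad instead of leaning the way I intended. I let it down onto the wall by moving the pad away slowly. It now leans steadily against the wall with its handle out of the beaker.
- **Everything else:** the last pictures show the beaker where it was, the other two instruments in their wells, and the bystanders undisturbed.
- **Turquoise look-alike:** it stood on its blade at the start and fell over about 2 s in, pivoting on its tip. The gripper was at least 0.1 m from it and showed no contact force. I did not touch it, but the arm's links have no contact sensing to confirm that. I left it lying there.

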